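# Space and press a heat-proof slab on the hotplate stand

### The arm

A 7-joint arm with a two-finger parallel gripper is mounted at the origin on the work surface. World frame = base frame: x ahead of the robot, y to its left, z up, the work surface at z = 0. Lengths are in m, angles in rad, forces in N, time in s.
With the tool pointing down it reaches from about 0.35 to 0.9 m from the base axis. Payload 19.9 kg.
Tool frame: the origin (TCP) lies midway between the tips of the shut fingers; the grasp point (between the pads) lies 19 mm behind it; z points along the fingers, y is the line along which they close (so a half turn about z gives the same grasp; the last joint's range is limited). The gripper opens to 85 mm and grips with 20 to 120 N. Pads are 22 mm wide; open, the fingers measure 114 mm over their backs; the gripper's body (76 mm by 85 mm) begins 54 mm behind the grasp point. The pads swing forward as they close: fully open they stand 13 mm farther back than shut.
Start: joints at [1.101, 0.417, -0.01, 1.614, 0.005, 1.111, -0.053], TCP at [0.259, -0.569, 0.231] pointing down, gripper open.
Joint ranges: [-2.81, 2.81], [-0.39, 2.02], [-1.27, 1.25], [0.06, 2.57], [-1.19, 4.33], [0.19, 2], [-2.82, 2.82]. Speed limits (rad/s): [1.89, 1.89, 2.39, 2.39, 3.01, 3.01, 3.01].

### API

Orientations are given as [roll, pitch, yaw] about the fixed x, y, z axes, in that order (R = Rz(yaw) Ry(pitch) Rx(roll)).
In Python, from cell import arm gives the robot as it stands.
- The arm moves only by the shell command python3 -m creep 'ROWS' [OPENING]. ROWS is JSON, a list of rows, each a list of 6 numbers: the shift along the tool's x, y, z in m, then the turn, a rotation vector about the tool's x, y, z in degrees. A call has exactly 5 rows; each row shifts and turns the commanded pose from where the row before left it, along the tool's axes as they then stand; what a row does not reach is not made up. A row lasts 1/8 s, in which the tool goes at most 62.5 mm and 10.7 degrees, less where a joint would pass 70% of its speed; a pose out of reach is approached as far as the arm can. A call is refused whole if a number of a shift passes 0.0625 or a number of a turn 10.7, either way. A call with a gripper value outside its range is refused whole. OPENING is the gripper command: -1 is fully open, 1 is shut, values between are in proportion, set as the call begins (- or left out, the last holds). The fingers move at their own pace and stop on an object; the grip force is fixed at half the most. Time passes only in rows, so rows that do not move let the fingers close, or fill a call up. It gives the time, the measured TCP pose, the force, the opening and the grip force at its end, in the units of the state.
- arm.sense(): the state, without advancing time (a new reading comes with each control period).
- arm.snapshot(name): name is "scene" or "top" or "wrist"; returns the picture (480x640x3 uint8, red, green, blue); there is no depth.
- arm.camera_info(name): a dict with "fx", "fy", "cx", "cy" (pixels), "k1" (the pictures are not rectified: a ray, as slopes to the right and down, at radius r is drawn at 1 + k1 r^2 times it, then the intrinsics apply), "R" (3x3) and "t" (3): a world point X has camera coordinates R X + t; the wrist camera has in their place "mount" (4x4, takes a point from camera to tool coordinates, whose origin is the TCP and whose axes are the flange's). Camera axes: x right, y down, z forward; pixel columns grow to the right and rows downward; lengths in m; the calibration is good to about 2 mm. A picture is of the moment at which its call begins: read the wrist's pose just before it. camera_info takes no time and is no camera call.
- arm.finish_job(): hands the job in; it is judged then, once.
Trained networks look in the newest picture that a camera, given by its name, has taken for a name from the list of things; names that differ only in an ending like _2 or _b are one class to them, and where a whole thing is asked for, a point or a joint stands for the part that bears it (a point fixed in the world has none). Each returns a list of dicts, best first, with "conf" (0 to 1); they miss things now and then, are a little off and sometimes report something else, mostly with a low value. They report only what shows in the picture. A call takes as long as a camera call. They do not tell look-alikes from the thing itself.
- arm.look_for(query, camera): "extent" ([left, top, width, height] in pixels, round what is visible of it).
The state is a dict: "time": time; "qpos": joint angles; "joint_vel": joint speeds; "tau": joint torques, N m; "eef_pos": TCP position; "ee_rot": TCP orientation; "contact_force": force on the tool from outside, world axes, zero at the start; "wrist_torque": the same for the moment, N m; "finger_gap": opening from 0.0 (shut) to 1.0 (fully open); "grasp_force": force on a finger pad.
Only numpy, scipy, OpenCV 4.12 (cv2) and the standard library are available. Lean on these libraries where they do the work, as an engineer would, in place of code of your own. Each camera call takes 0.05 s, during which the arm holds its last target. There are 200 camera calls.

### The job

Two white ceramic slabs lie loose on the grey backing board, one on each side of the dark steel joint bar. Stand the black spacer upright on the board in the one joint between slab and bar that is wide enough for it, about midway along the bar, and let go of it; then push that slab from its outer edge until slab, spacer and bar are tight together and square, and finish while still holding the slab firmly pressed there. Do not force the spacer into the narrow joint, and leave the other slab, the board and everything else on the bench where they are.

Things in the scene. Friction and masses are not known exactly. Their poses are not given: they have to be found in the camera images.
- board: fixed grey cement backing board lying on the bench, 150 mm (its x) by 330 mm (its y) by 12 mm high; origin at the centre of its underside; z up
- bar: fixed straight dark steel joint bar across the middle of the board, 150 mm long (its x), 16 mm wide (its y), 15 mm high; origin at the centre of its underside, on the board's top (12 mm above the bench); the slabs lie on its +y and -y sides, their inner edges parallel to it
- slab_cut: the narrower white ceramic slab, 110 mm (its x, along the bar) by 100 mm (its y, away from the bar) by 15 mm thick, about 0.4 kg, loose, lying flat on the board on either side of the bar; origin at the centre of its underside. Because it is narrower, its joint to the bar is the wide one, about 17 to 19 mm; it slides on the board when pushed (rubbing takes 2 to 4 N of the push, so hold with a steady 10 N or so)
- slab_full: the wider white ceramic slab, 110 mm (its x) by 120 mm (its y) by 15 mm thick, about 0.5 kg, loose, lying flat on the other side of the bar; origin at the centre of its underside; its joint to the bar is only about 7 to 9 mm wide; stays where it is
- spacer: black plastic spacer, 12 mm thick (its y) throughout, standing on the bench on its long thin edge: a blade 70 mm long (its x) and 26 mm high with, above its middle, a grip tab 36 mm long (x) that reaches up to 67 mm; origin at the centre of its underside, z up; about 70 g
- wedge: small stepped wooden wedge, 80 x 22 x 17 mm, lying near the board; bystander
- mallet: hammer lying beyond the board; bystander
- beaker: glass beaker, 68 mm across, 85 mm high; bystander
- vial: small amber bottle, 32 mm across, 65 mm high; bystander
- jar: white plastic jar, 72 mm across, 80 mm high; bystander
- scraper: spatula lying on the bench; bystander
- cork_ring: cork flask ring, 100 mm across, 22 mm high, lying flat; bystander
Not all that is in view belongs to the job. What is shaped like the slab_cut but blue, pink or turquoise is not meant.

How it is judged:
By the outcome, as a careful person would: the job done as asked, in the order asked, and still so for the second after the job is handed in, while the arm keeps its last pose, push and grip.
It also fails if it takes over 54 s, if anything falls off the work surface, if the arm or the gripper's body presses on something with over 40 N, if the wrist force passes 120 N, or if a joint passes its speed limit or range.

## Working session

There is one attempt and no reset: what is moved stays moved. The work goes in short steps, Python scripts to look and compute and a shell command to move; the robot and the scene stay as the last step left them, time stands still between calls to the robot, and variables do not carry over. Pictures are saved under pics/ and viewed, at most 10 in all, crops included, and the job is handed in when it is done.

```bash
mkdir -p pics; ls
python3 - <<'E'
from cell import arm
import cv2,numpy as np
s=arm.sense(); print(s['time'],s['eef_pos'],s['ee_rot'],s['finger_gap'])
for n in('scene','top'):
    im=arm.snapshot(n); cv2.imwrite(f'pics/{n}0.png',im[:,:,::-1])
    i=arm.camera_info(n); print(n,{k:np.round(v,4).tolist() for k,v in i.items()})
    for q in('spacer','slab_cut','slab_full','bar','board'):
        print(q,[(np.round(d['extent'],0).tolist(),round(d['conf'],2)) for d in arm.look_for(q,n)][:4])
print({k:np.round(v,4).tolist() for k,v in arm.camera_info('wrist').items()})
E
```

```text
pics
0.0 [ 0.25915917 -0.56835825  0.230666  ] [-3.14037247e+00  6.59622890e-05  4.27821675e-01] 0.9992817220167581
scene {'fx': 619.7642, 'fy': 619.7642, 'cx': 325.7408, 'cy': 244.6352, 'k1': 0.0548, 'R': [[-0.3999, 0.9165, -0.0134], [0.6785, 0.2861, -0.6765], [-0.6162, -0.2797, -0.7363]], 't': [0.2173, -0.313, 1.6803]}
spacer [([440.0, 253.0, 28.0, 34.0], 0.91)]
slab_cut [([363.0, 201.0, 63.0, 50.0], 0.8), ([231.0, 253.0, 62.0, 49.0], 0.66), ([266.0, 173.0, 50.0, 35.0], 0.61)]
slab_full [([305.0, 260.0, 63.0, 49.0], 0.57)]
bar [([285.0, 251.0, 24.0, 55.0], 0.89), ([503.0, 330.0, 24.0, 27.0], 0.29)]
board [([212.0, 245.0, 168.0, 80.0], 0.59), ([301.0, 262.0, 64.0, 45.0], 0.33)]
top {'fx': 609.2089, 'fy': 609.2089, 'cx': 321.3233, 'cy': 233.7999, 'k1': -0.1639, 'R': [[-0.0017, -1.0, 0.0056], [-0.9944, 0.0011, -0.1056], [0.1056, -0.0058, -0.9944]], 't': [-0.0174, 0.5061, 1.3821]}
spacer [([195.0, 237.0, 19.0, 29.0], 0.76)]
slab_cut [([242.0, 268.0, 65.0, 61.0], 0.96), ([169.0, 302.0, 56.0, 62.0], 0.95), ([336.0, 157.0, 53.0, 53.0], 0.88), ([363.0, 275.0, 65.0, 55.0], 0.67)]
slab_full [([270.0, 174.0, 61.0, 55.0], 0.96), ([462.0, 184.0, 37.0, 45.0], 0.71)]
bar [([322.0, 160.0, 16.0, 64.0], 0.69), ([195.0, 240.0, 18.0, 26.0], 0.28)]
board [([258.0, 145.0, 146.0, 94.0], 0.86)]
{'fx': 352.4769, 'fy': 352.4769, 'cx': 323.4886, 'cy': 241.2557, 'k1': 0.0022, 'mount': [[0.0002, -0.9532, -0.3024, 0.0778], [1.0, 0.0007, -0.0014, 0.0], [0.0015, -0.3024, 0.9532, -0.1445], [0.0, 0.0, 0.0, 1.0]]}
```

View pics/top0.png

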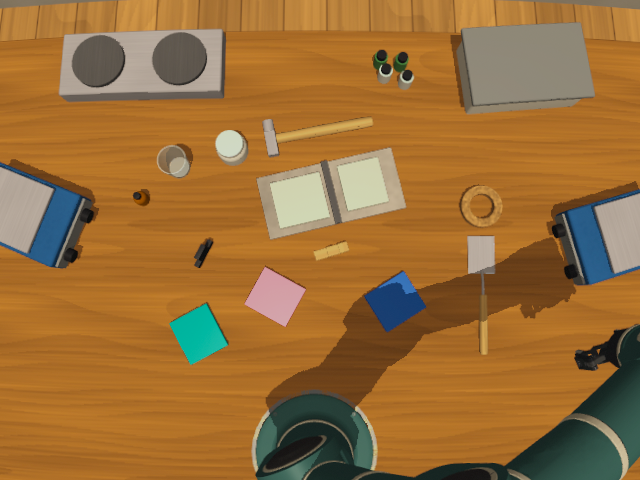

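View pics/scene0.png

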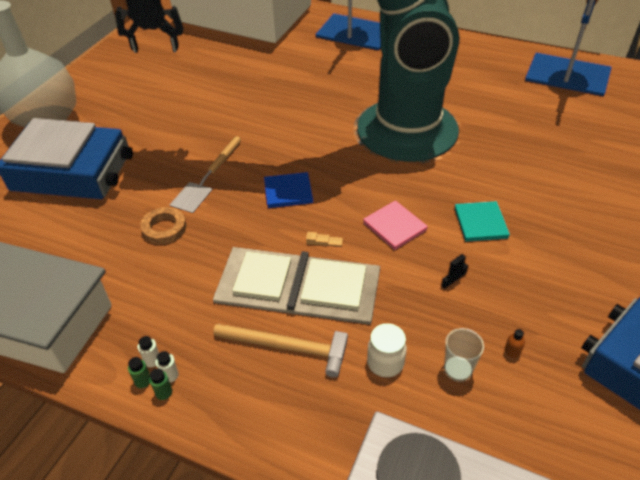

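The top view shows two white slabs on the board. The right one at about (362,184) is the smaller one with the wider joint, so it fits slab_cut. The left one at about (299,201) is slab_full. The blue (395,300), pink (275,297) and turquoise (199,333) plates are look-alikes. The spacer is at about (204,252). I'll measure these and confirm in one crop.

```bash
cat > h.py <<'E'
from cell import arm
import cv2,numpy as np
from scipy.spatial.transform import Rotation as Ro
def cam(n,s=None):
    i=arm.camera_info(n); 
    if n=='wrist':
        T=np.eye(4);T[:3,:3]=Ro.from_euler('xyz',s['ee_rot']).as_matrix();T[:3,3]=s['eef_pos']
        W=np.linalg.inv(T@np.array(i['mount']));R,t=W[:3,:3],W[:3,3]
    else: R,t=np.array(i['R']),np.array(i['t'])
    K=np.array([[i['fx'],0,i['cx']],[0,i['fy'],i['cy']],[0,0,1]]);return K,np.array([i['k1'],0,0,0.]),R,t
def back(c,uv,z):
    K,d,R,t=c
    p=cv2.undistortPoints(np.float64(uv).reshape(-1,1,2),K,d)[:,0]
    r=np.c_[p,np.ones(len(p))]@R; o=-R.T@t
    return o+r*((z-o[2])/r[:,2])[:,None]
def proj(c,X):
    K,d,R,t=c
    return cv2.projectPoints(np.float64(X).reshape(-1,1,3),cv2.Rodrigues(R)[0],t,K,d)[0][:,0]
def blobs(mask,amin=60):
    cs,_=cv2.findContours(mask.astype(np.uint8),0,cv2.CHAIN_APPROX_NONE)
    return [c[:,0].astype(float) for c in cs if cv2.contourArea(c)>amin]
def rect(c,cont,z):
    P=back(c,cont,z)[:,:2]
    (x,y),(w,h),a=cv2.minAreaRect((P*1000).astype(np.float32)); return np.round([x,y,w,h,a],1)
E
python3 - <<'E'
from h import *
im=cv2.imread('pics/top0.png');c=cam('top')
cv2.imwrite('pics/crop.png',cv2.resize(im[135:275,180:415],None,fx=3.4,fy=3.4,interpolation=cv2.INTER_CUBIC))
hsv=cv2.cvtColor(im,cv2.COLOR_BGR2HSV)
m=(hsv[...,2]>190)&(hsv[...,1]<60); m[:145]=0;m[240:]=0;m[:,:255]=0;m[:,410:]=0
for b in blobs(m): print('slab',b.mean(0),rect(c,b,.027))
m=hsv[...,2]<90
mb=m.copy();mb[:150]=0;mb[235:]=0;mb[:,:310]=0;mb[:,350:]=0
for b in blobs(mb): print('bar',b.mean(0),rect(c,b,.027))
ms=m.copy();ms[:230]=0;ms[275:]=0;ms[:,:185]=0;ms[:,225:]=0
for b in blobs(ms,30): print('sp',b.mean(0),rect(c,b,.0),rect(c,b,.03),rect(c,b,.067))
E
```

```text
slab [299.31147541 199.96721311] [586.7  33.2 108.7 118.8  13.2]
slab [362.52121212 183.61818182] [ 625.7 -115.   108.7   98.8   13.5]
sp [202.421875 252.65625 ] [465.6 263.9  23.6  70.6  64. ] [463.3 258.1  23.1  69.2  64. ] [460.5 251.1  22.5  67.3  64. ]
```

View pics/crop.png

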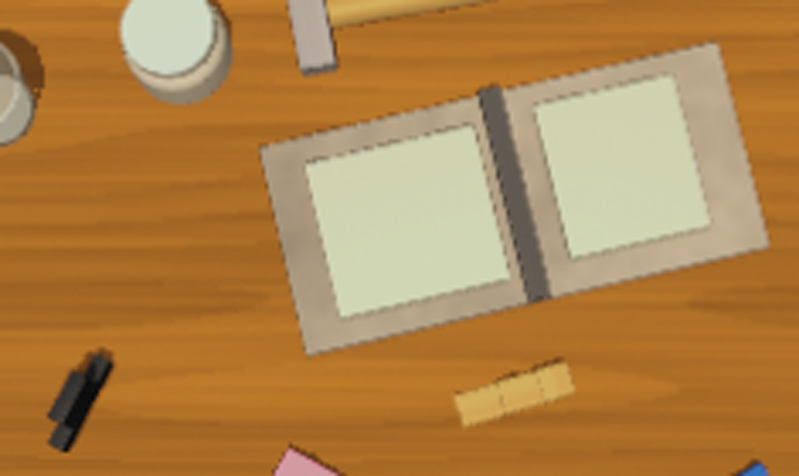

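The crop confirms it. The right slab measures 99×109 mm with a joint of about 19 mm, so it is slab_cut. The left one measures 119×109 mm with a narrow joint. Next I move above the board for a closer look.

```bash
R='[[0.05,-0.033,0,0,0,0],[0.05,-0.033,0,0,0,0],[0.05,-0.033,0,0,0,0],[0.05,-0.033,0,0,0,0],[0.05,-0.033,0,0,0,0]]'; python3 -m creep '[[0.05,-0.033,0,0,0,0],[0.05,-0.033,0,0,0,0],[0.05,-0.033,0,0,0,0],[0.05,-0.033,0,0,0,0],[0.05,-0.033,0,0,0,0]]' -1; python3 -m creep '[[0.05,-0.033,0,0,0,0],[0.05,-0.033,0,0,0,0],[0.05,-0.033,0,0,0,0],[0.05,-0.033,0,0,0,0],[0.05,-0.033,0,0,0,0]]'; python3 -m creep '[[0,0,0,0,0,10],[0,0,0,0,0,0],[0,0,0,0,0,0],[0,0,0,0,0,0],[0,0,0,0,0,0]]'
python3 - <<'E'
from h import *
s=arm.sense();im=arm.snapshot('wrist')[:,:,::-1].copy();cv2.imwrite('pics/w1.png',im)
import pickle;pickle.dump(s,open('s1.pkl','wb'));print(s['eef_pos'],s['ee_rot'],s['joint_vel'].round(3) if hasattr(s['joint_vel'],'round') else s['joint_vel'])
E
```

```text
time: 1.23
eef_pos: [0.4191, -0.3131, 0.2316]
ee_rot: [3.141, -0.0, 0.428]
contact_force: [1.0, -0.8, -0.7]
finger_gap: 1.002
grasp_force: 0.0
time: 1.85
eef_pos: [0.5782, -0.0593, 0.2315]
ee_rot: [3.141, -0.0, 0.427]
contact_force: [0.3, -1.7, 0.0]
finger_gap: 0.996
grasp_force: 0.0
time: 2.48
eef_pos: [0.5772, -0.0614, 0.2314]
ee_rot: [3.142, -0.0, 0.254]
contact_force: [0.0, 0.9, 0.2]
finger_gap: 0.997
grasp_force: 0.0
[ 0.57721392 -0.06144565  0.23137668] [ 3.14154920e+00 -8.40287475e-05  2.53595446e-01] [-0.003  0.002  0.001 -0.003  0.002  0.001 -0.009]
```

View pics/w1.png

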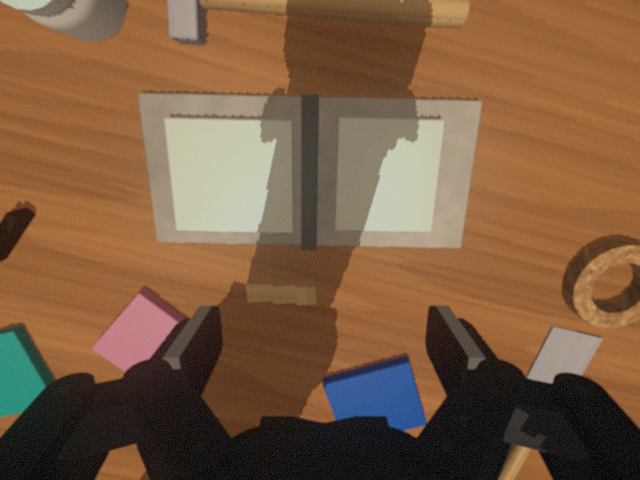

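The wrist view shows the board from (140,93) to (480,248), the bar at columns 302–318, slab_full on the left and slab_cut on the right (337–443, 116–233). I'll refine the edges in that image.

Run:
```python
from h import *
import pickle;s=pickle.load(open('s1.pkl','rb'))
im=cv2.imread('pics/w1.png');c=cam('wrist',s);hsv=cv2.cvtColor(im,cv2.COLOR_BGR2HSV)
for r in (128,150,190,222): print(r,'V',hsv[r,288:350:2,2],'S',hsv[r,288:350:4,1])
g=cv2.cvtColor(im,cv2.COLOR_BGR2GRAY).astype(float)
g=cv2.GaussianBlur(g,(1,5),0)
def edges(r,a,b,sgn):
    d=sgn*np.gradient(g[r,a:b]);k=int(d.argmax());
    if 0<k<len(d)-1:
        y0,y1,y2=d[k-1:k+2];k=k+.5*(y0-y2)/(y0-2*y1+y2+1e-9)
    return a+k
def lin(a,b,sgn,rows,z,n):
    uv=np.array([[edges(r,a,b,sgn),r] for r in rows]);P=back(c,uv,z)[:,:2]
    for _ in range(3):
        vx,vy,x0,y0=cv2.fitLine(P.astype(np.float32),cv2.DIST_HUBER,0,1e-4,1e-4).ravel()
        res=np.abs((P-[x0,y0])@[-vy,vx]);P=P[res<max(.0015,1.5*np.median(res))] if _<2 else P
    a=np.degrees(np.arctan2(vy,vx)); a=(a+90)%180-90
    q=np.radians(14.0);print(n,'ang %.2f'%a,'v@mid %.2f'%((x0*-np.sin(q)+y0*np.cos(q))*1e3),len(P),'px',uv[:,0].mean().round(1))
rows=range(122,228,2)
lin(284,299,-1,rows,.027,'full in');lin(298,308,-1,rows,.027,'bar +y');lin(312,326,1,rows,.027,'bar -y')
lin(328,346,1,rows,.027,'cut in');lin(425,452,-1,rows,.027,'cut out')
# bar ends
m=(hsv[...,2]<75);m[:90]=0;m[255:]=0;m[:,:296]=0;m[:,324:]=0
for b in blobs(m): print(b.min(0),b.max(0),rect(c,b,.027))
for uv in([310,95],[310,249]): print(back(c,[uv],.027))
m=hsv[...,1]<75; m[:85]=0;m[255:]=0;m[:,:130]=0;m[:,490:]=0
for b in blobs(m,500): print('lowS',b.min(0),b.max(0),rect(c,b,.012))
```

```text
128 V [136 133 105 107 110 111 110  74  66  67  68  68  71  71  63  92 113 111
 114 110 114 109 109 110 109 118 138 135 135 136 136] S [64 53 63 60 39 71 61 61 63 63 63 66 70 57 60 62]
150 V [139 132 111 104 110 109 104  71  72  64  67  70  72  63  70  88 111 107
 106 107 103 110 107 109 107 125 135 137 135 137 135] S [55 64 65 59 46 46 43 40 64 70 72 62 67 59 57 57]
190 V [138 136 118 106 110 109 104  69  73  70  68  71  72  71  75  97 103 104
  97 102 103 106 100 106 116 135 137 135 136 138 138] S [55 52 60 64 59 38 43 54 59 68 64 71 66 58 54 59]
222 V [134 137 120 101 106 109 102  65  68  71  75  69  68  66  81 102 101 104
  99 105 106 100 109 113 128 134 138 136 135 133 139] S [65 68 63 53 56 51 64 60 73 70 65 63 62 59 64 62]
full in ang 13.47 v@mid -167.15 53 px 291.6
bar +y ang 13.37 v@mid -176.19 53 px 300.8
bar -y ang 13.37 v@mid -192.24 53 px 317.3
cut in ang 13.24 v@mid -211.13 53 px 336.7
cut out ang 13.31 v@mid -310.02 53 px 437.6
[301.  95.] [318. 249.] [605.6 -39.1 149.5  15.4  13. ]
[[ 0.67829973 -0.02189433  0.027     ]]
[[ 0.53340121 -0.05769019  0.027     ]]
lowS [139.  93.] [480. 248.] [603.8 -39.1 153.9 329.   13.3]
```

```bash
python3 -m creep '[[-0.0115,-0.061,0,0,0,0],[-0.0115,-0.061,0,0,0,0],[-0.0115,-0.061,0,0,0,0],[-0.0115,-0.061,0,0,0,0],[-0.0115,-0.061,0,0,0,0]]'; python3 -m creep '[[-0.0115,-0.061,0,0,0,0],[0,0,0.01,0,0,10.1],[0,0,0.01,0,0,10.1],[0,0,0.01,0,0,10.1],[0,0,0.01,0,0,10.1]]'
python3 - <<'E'
from h import *
s=arm.sense();im=arm.snapshot('wrist')[:,:,::-1].copy();cv2.imwrite('pics/w2.png',im)
import pickle;pickle.dump(s,open('s2.pkl','wb'));print(s['eef_pos'],s['ee_rot'],np.abs(s['joint_vel']).max(),arm.look_for('spacer','wrist'))
E
```

```text
time: 3.15
eef_pos: [0.4443, 0.2214, 0.2316]
ee_rot: [3.142, -0.001, 0.253]
contact_force: [0.6, 0.0, -0.9]
finger_gap: 1.001
grasp_force: 0.0
time: 3.78
eef_pos: [0.4189, 0.276, 0.1911]
ee_rot: [-3.141, -0.0, -0.457]
contact_force: [1.1, 1.2, 0.8]
finger_gap: 0.999
grasp_force: 0.0
[0.41887549 0.27598559 0.19106746] [-3.14145796e+00 -5.31117526e-05 -4.57261745e-01] 1.3872741932407238 [{'extent': [311.5, 122.2, 16.2, 85.8], 'conf': 0.69}]
```

View pics/w2.png

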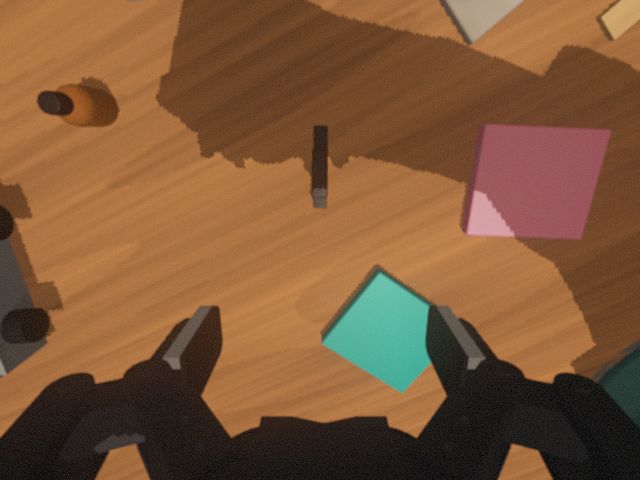

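The spacer stands upright at (320,166), between rows 125 and 208, well away from the vial (70,103) and clear of the turquoise plate. The arm was still turning in that picture, so I'll take another and fit a silhouette.

```bash
cat > fit.py <<'E'
from h import *
from scipy.optimize import minimize
def sil(c,p,z0):
    x,y,a=p;m=np.zeros((480*4,640*4),np.uint8)
    for L,zl,zh in((.035,0,.026),(.018,.026,.067)):
        B=np.array([[i*L,j*.006,k] for i in(-1,1) for j in(-1,1) for k in(zl,zh)])
        X=np.c_[x+B[:,0]*np.cos(a)-B[:,1]*np.sin(a),y+B[:,0]*np.sin(a)+B[:,1]*np.cos(a),B[:,2]+z0]
        cv2.fillConvexPoly(m,cv2.convexHull(((proj(c,X)+.5)*4).astype(np.int32)),255)
    return cv2.resize(m,(640,480),interpolation=cv2.INTER_AREA)/255.
def fit(c,mask,p0,z0):
    f=lambda q:np.abs(sil(c,[q[0]/1e3,q[1]/1e3,q[2]/50],z0)-mask).sum()
    q0=np.array([p0[0]*1e3,p0[1]*1e3,p0[2]*50])
    r=minimize(f,q0,method='Nelder-Mead',options=dict(initial_simplex=q0+np.array([[0,0,0],[6,0,0],[0,6,0],[0,0,6]]),maxiter=150))
    return np.array([r.x[0]/1e3,r.x[1]/1e3,r.x[2]/50]),r.fun,mask.sum()
E
python3 - <<'E'
from fit import *
s=arm.sense();im=arm.snapshot('wrist')[:,:,::-1].copy();cv2.imwrite('pics/w3.png',im)
print(s['time'],s['eef_pos'],s['ee_rot'],np.abs(s['joint_vel']).max())
c=cam('wrist',s);V=im.max(2)
u=proj(c,[[.463,.255,.03]])[0];print(u)
m=np.zeros(V.shape);x,y=u.astype(int)
sl=np.s_[max(0,y-70):y+70,x-40:x+40];m[sl]=V[sl]<68
n,l,st,_=cv2.connectedComponentsWithStats(m.astype(np.uint8));k=1+st[1:,4].argmax();print(st[1:]);m=(l==k)*1.
p,e,t=fit(c,m,[.463,.255,-.45],0);print(p,np.degrees(p[2]),e,t)
yaw=s['ee_rot'][2];d=p[:2]-s['eef_pos'][:2]
print('dx,dy',d@[np.cos(yaw),np.sin(yaw)],d@[np.sin(yaw),-np.cos(yaw)],'zturn',np.degrees(yaw-p[2]))
E
```

```text
3.875 [0.41844278 0.27578682 0.19059224] [ 3.14052284e+00  6.95755268e-04 -4.54163268e-01] 0.1791872028232051
[322.94540816 164.07568614]
[[312 126  15  62 802]]
[ 0.46305689  0.25918586 -0.4873765 ] -27.92461668543948 475.45098039215685 802.0
dx,dy 0.04737452188798355 -0.004654587662859621 zturn 1.9029782235481612
```

Run:
```python
from fit import *
s=arm.sense();im=cv2.imread('pics/w3.png')
c=cam('wrist',s);hs=cv2.cvtColor(im,cv2.COLOR_BGR2HSV);V=hs[...,2]
m=np.zeros(V.shape);y,x=164,321
sl=np.s_[y-70:y+70,x-30:x+30];m[sl]=(V[sl]<68)|(hs[sl][...,1]<100)
n,l,st,_=cv2.connectedComponentsWithStats(m.astype(np.uint8));k=1+st[1:,4].argmax();m=(l==k)*1.;print(st[k])
p,e,t=fit(c,m,[.463,.257,-.45],0);print(p,np.degrees(p[2]),e,t)
yaw=s['ee_rot'][2];d=p[:2]-s['eef_pos'][:2]
print(s['eef_pos'],'dx,dy',d@[np.cos(yaw),np.sin(yaw)],d@[np.sin(yaw),-np.cos(yaw)],'zturn',np.degrees(yaw-p[2]))
```

```text
[ 312  126   15   81 1024]
[ 0.46153679  0.25974323 -0.44495784] -25.49420642592287 240.57254901960786 1024.0
[0.41864877 0.2760007  0.19119671] dx,dy 0.045696309214261835 -0.0039415223625359815 zturn -0.1957334295895295
```

```bash
python3 -m creep '[[0.046,-0.003,0,0,0,0],[0,0,0.04,0,0,0],[0,0,0.04,0,0,0],[0,0,0.04,0,0,0],[0,0,0.038,0,0,0]]'; python3 -m creep '[[0,0,0,0,0,0],[0,0,0,0,0,0],[0,0,0,0,0,0],[0,0,0,0,0,0],[0,0,0,0,0,0]]' 1;python3 -m creep '[[0,0,0,0,0,0],[0,0,0,0,0,0],[0,0,0,0,0,0],[0,0,0,0,0,0],[0,0,0,0,0,0]]'
```

```text
time: 4.55
eef_pos: [0.4619, 0.2587, 0.0326]
ee_rot: [-3.141, -0.0, -0.447]
contact_force: [0.3, -0.1, 0.5]
finger_gap: 1.0
grasp_force: 0.0
time: 5.18
eef_pos: [0.4622, 0.259, 0.0344]
ee_rot: [-3.14, -0.001, -0.452]
contact_force: [-1.1, -1.2, 11.1]
finger_gap: 0.132
grasp_force: 59.0
time: 5.8
eef_pos: [0.4622, 0.259, 0.0345]
ee_rot: [-3.14, -0.001, -0.452]
contact_force: [-1.9, -0.4, 11.3]
finger_gap: 0.128
grasp_force: 59.0
```

```bash
python3 -m creep '[[0,0,-0.04,0,0,0],[0,0,-0.04,0,0,0],[0.0451,0.0365,0,0,0,0],[0.0451,0.0365,0,0,0,0],[0.0451,0.0365,0,0,0,0]]'; python3 -m creep '[[0.0451,0.0365,0,0,0,0],[0.0451,0.0365,0,0,0,0],[0.0451,0.0365,0,0,0,0],[0,0,0,0,0,-9.8],[0,0,0,0,0,-9.8]]';python3 -m creep '[[0,0,0,0,0,-9.8],[0,0,0,0,0,-9.8],[0,0,0,0,0,0],[0,0,0,0,0,0],[0,0,0,0,0,0]]'
python3 - <<'E'
from h import *
s=arm.sense();im=arm.snapshot('wrist')[:,:,::-1].copy();cv2.imwrite('pics/w4.png',im)
import pickle;pickle.dump(s,open('s4.pkl','wb'));print(s['eef_pos'],s['ee_rot'])
E
```

```text
time: 6.42
eef_pos: [0.5362, 0.0994, 0.1141]
ee_rot: [-3.141, -0.001, -0.451]
contact_force: [1.1, -0.2, -0.3]
finger_gap: 0.129
grasp_force: 58.8
time: 7.05
eef_pos: [0.6094, -0.0572, 0.1136]
ee_rot: [-3.142, -0.0, -0.105]
contact_force: [0.5, 0.2, -0.4]
finger_gap: 0.133
grasp_force: 58.7
time: 7.68
eef_pos: [0.6093, -0.0564, 0.1134]
ee_rot: [3.142, 0.0, 0.23]
contact_force: [0.0, -0.4, -1.0]
finger_gap: 0.132
grasp_force: 58.7
[ 0.60931414 -0.05640141  0.11336879] [3.14154491e+00 3.13325157e-05 2.30172358e-01]
```

View pics/w4.png

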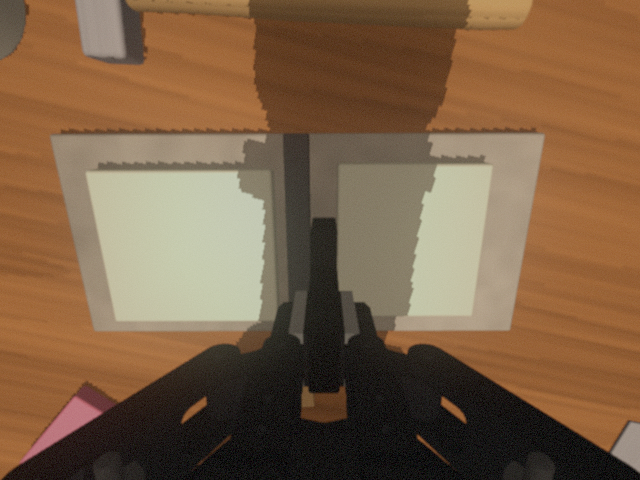

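The spacer is held square, with its blade at columns 312–337. The joint lies between the bar's edge at about column 310 and slab_cut's inner edge at about 337. I'll check how well they line up before lowering.

Run:
```python
from h import *
import pickle;s=pickle.load(open('s4.pkl','rb'))
im=cv2.imread('pics/w4.png');c=cam('wrist',s)
g=cv2.GaussianBlur(cv2.cvtColor(im,cv2.COLOR_BGR2GRAY),(1,5),0).astype(float)
q=np.radians(13.35);n=np.array([-np.sin(q),np.cos(q)]);u=np.array([np.cos(q),np.sin(q)])
def e(a,b,sg,rows,z,name):
    uv=[[a+(sg*np.gradient(g[r,a:b])).argmax(),r] for r in rows]
    P=back(c,uv,z)[:,:2];v=P@n*1e3;k=np.polyfit(P@u*1e3,v,1)
    print(name,'v %.1f'%np.median(v),'slope deg %.1f'%np.degrees(np.arctan(k[0])),'px %.1f'%np.median(np.array(uv)[:,0]))
e(278,292,-1,range(172,210),.027,'bar+');e(302,316,1,range(172,210),.027,'bar-');e(330,346,1,range(172,210),.027,'cut')
zb=s['eef_pos'][2]-.0345+.026
e(304,318,-1,range(225,285),zb,'sp+');e(330,344,1,range(225,285),zb,'sp-')
print('tcp v',s['eef_pos'][:2]@n*1e3)
print('front end u-TCPu', (back(c,[[324,218]],zb)[0,:2]-s['eef_pos'][:2])@u*1e3,'yaw',np.degrees(s['ee_rot'][2]))
for r in(220,240,270):print(r,g[r,300:346:2].astype(int))
```

```text
bar+ v -169.7 slope deg 0.2 px 285.0
bar- v -186.0 slope deg 1.4 px 309.0
cut v -204.8 slope deg 0.1 px 338.0
sp+ v -189.1 slope deg -2.0 px 310.0
sp- v -201.5 slope deg 0.7 px 337.0
tcp v -195.56728735772276
front end u-TCPu 40.095985151439166 yaw 13.187904684349965
220 [ 63  60  60  61  54  74  65  41  39  37  41  40  36  45  38  39  35  42
  82 111 123 124 120]
240 [ 63  60  60  58  59  49  42  39  42  43  39  39  42  38  36  40  35  40
  53 109 121 123 123]
270 [ 58  60  57  56  58  45  36  39  33  32  34  37  35  33  35  32  34  35
  58 110 121 122 121]
```

```bash
python3 -m creep '[[0,0,0.016,0,0,0],[0,0,0.016,0,0,0],[0,0,0.013,0,0,0],[0,0,0.01,0,0,0],[0,0,0.009,0,0,0]]'; python3 -m creep '[[0,0,0.002,0,0,0],[0,0,0.001,0,0,0],[0,0,0,0,0,0],[0,0,0,0,0,0],[0,0,0,0,0,0]]'
```

```text
time: 8.35
eef_pos: [0.6093, -0.0565, 0.0485]
ee_rot: [-3.141, 0.0, 0.232]
contact_force: [-0.3, 0.2, 0.3]
finger_gap: 0.132
grasp_force: 58.7
time: 8.98
eef_pos: [0.6095, -0.0565, 0.0465]
ee_rot: [3.141, -0.0, 0.232]
contact_force: [-0.6, -0.3, 1.9]
finger_gap: 0.127
grasp_force: 59.0
```

```bash
python3 -m creep '[[0,0,0,0,0,0],[0,0,0,0,0,0],[0,0,0,0,0,0],[0,0,0,0,0,0],[0,0,0,0,0,0]]' -0.3; python3 -m creep '[[0,0,-0.03,0,0,0],[0,0,-0.06,0,0,0],[0,0,-0.06,0,0,0],[-0.03,0,0,0,0,0],[0,0,0,0,0,0]]'
python3 - <<'E'
from h import *
s=arm.sense();im=arm.snapshot('wrist')[:,:,::-1].copy();cv2.imwrite('pics/w5.png',im)
import pickle;pickle.dump(s,open('s5.pkl','wb'));print(s['eef_pos'],s['ee_rot'])
cv2.imwrite('pics/w5c.png',cv2.resize(im[60:320,120:520],None,fx=2,fy=2))
E
```

```text
time: 9.6
eef_pos: [0.6093, -0.0565, 0.0463]
ee_rot: [-3.142, 0.0, 0.232]
contact_force: [-0.3, -0.5, 0.4]
finger_gap: 0.647
grasp_force: 0.0
time: 10.22
eef_pos: [0.5791, -0.0641, 0.197]
ee_rot: [3.141, -0.0, 0.231]
contact_force: [1.0, 0.4, 0.5]
finger_gap: 0.648
grasp_force: 0.0
[ 0.57909761 -0.06412041  0.1970332 ] [ 3.14055737e+00 -3.22216208e-04  2.31474748e-01]
```

View pics/w5c.png

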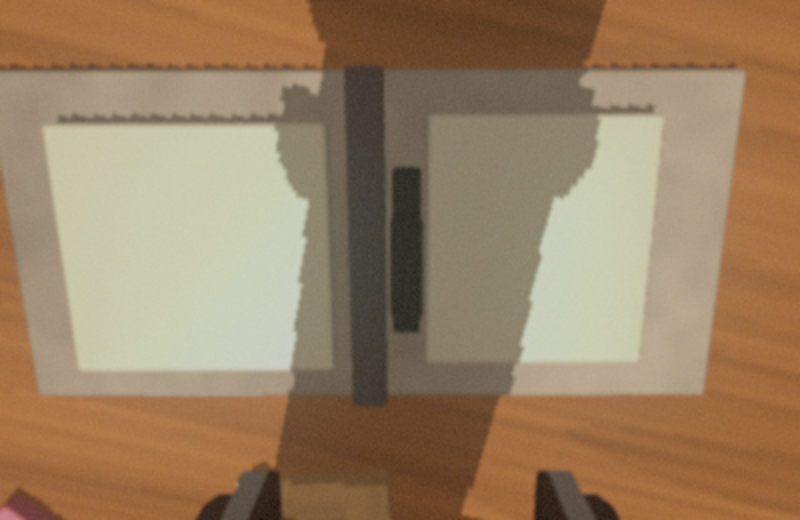

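The spacer stands upright in the wide joint at mid bar (crop (407,250)), free of both sides. Next I work out where to push.

Run:
```python
from fit import *
import pickle;s=pickle.load(open('s5.pkl','rb'))
im=cv2.imread('pics/w5.png');c=cam('wrist',s)
q=np.radians(13.35);n=np.array([-np.sin(q),np.cos(q)]);u=np.array([np.cos(q),np.sin(q)])
f=lambda x,y:(x/2+120,y/2+60)
for nm,pt,z in(('cut TL',(428,115),.027),('TR',(663,115),.027),('BR',(640,362),.027),('BL',(427,362),.027),('bar top',(365,67),.027),('bar bot',(370,400),.027),('boardTR',(745,70),.012)):
    P=back(c,[f(*pt)],z)[0,:2];print(nm,P.round(4),'u %.1f v %.1f'%(P@u*1e3,P@n*1e3))
m=np.zeros(im.shape[:2]);V=im.max(2);m[140:228,313:334]=V[140:228,313:334]<60
p,e,t=fit(c,m,[.6095,-.0565,q],.012);print('spacer',p,np.degrees(p[2]),e,t,'u %.1f v %.1f'%(p[:2]@u*1e3,p[:2]@n*1e3))
s=arm.sense();print(np.round(s['qpos'],2));y=s['ee_rot'][2];x=s['eef_pos'][:2]
T=583e-3*u-.328*n;d=T-x;print('target',T,'dx,dy',d@[np.cos(y),np.sin(y)],d@[np.sin(y),-np.cos(y)],y-q)
```

```text
cut TL [ 0.666  -0.0524] u 635.9 v -204.7
TR [ 0.6887 -0.1486] u 635.8 v -303.6
BR [ 0.5829 -0.1749] u 526.7 v -304.8
BL [ 0.56   -0.0779] u 526.9 v -205.1
bar top [ 0.6782 -0.0226] u 654.7 v -178.6
bar bot [ 0.5353 -0.056 ] u 507.9 v -178.1
boardTR [ 0.7159 -0.1819] u 654.5 v -342.2
spacer [ 0.60859195 -0.05651213  0.22297563] 12.775562727555704 195.78039215686272 1080.0 u 579.1 v -195.5
[ 0.36  0.4  -0.39  1.75  0.18  1.03 -1.43]
target [ 0.64298087 -0.18452264] dx,dy 0.03375551954930287 0.13203370165906855 -0.0012487101311576265
```

```bash
python3 -m creep '[[0.011,0.044,0,0,0,0],[0.011,0.044,0,0,0,0],[0.010,0.044,0,0,0,0],[0,0,0.02,0,0,-10],[0,0,0.02,0,0,-10]]' 1; python3 -m creep '[[0,0,0.02,0,0,-10],[0,0,0.02,0,0,-10],[0,0,0.01,0,0,-10],[0,0,0,0,0,-10],[0,0,0,0,0,-10]]';python3 -m creep '[[0,0,0,0,0,-10],[0,0,0,0,0,-10],[0,0,0,0,0,0],[0,0,0,0,0,0],[0,0,0,0,0,0]]'
cat > st.py <<'E'
from h import *
q=np.radians(13.35);n=np.array([-np.sin(q),np.cos(q)]);u=np.array([np.cos(q),np.sin(q)])
s=arm.sense();P=s['eef_pos'];F=s['contact_force']
print('u %.1f v %.1f z %.1f'%(P[:2]@u*1e3,P[:2]@n*1e3,P[2]*1e3),'dyaw',np.degrees(s['ee_rot'][2]-q)-90,'Fn %.1f Fu %.1f Fz %.1f'%(F[:2]@n,F[:2]@u,F[2]),np.round(s['qpos'],2))
E
python3 st.py
```

```text
time: 10.9
eef_pos: [0.6421, -0.1846, 0.1549]
ee_rot: [-3.141, 0.0, 0.587]
contact_force: [0.1, -0.3, -0.3]
finger_gap: -0.0
grasp_force: 0.0
time: 11.52
eef_pos: [0.642, -0.1841, 0.1054]
ee_rot: [-3.141, -0.001, 1.46]
contact_force: [-0.7, 0.3, 0.2]
finger_gap: 0.0
grasp_force: 0.0
time: 12.15
eef_pos: [0.6418, -0.1844, 0.1062]
ee_rot: [-3.142, -0.0, 1.801]
contact_force: [-1.1, 0.3, 0.4]
finger_gap: -0.003
grasp_force: 0.0
u 581.9 v -327.6 z 106.2 dyaw -0.16865609196712228 Fn 0.5 Fu -1.0 Fz 0.4 [ 0.68  0.72 -0.66  1.58  0.49  1.02  0.11]
```

```bash
python3 -m creep '[[0,0,0.03,0,0,0],[0,0,0.03,0,0,0],[0,0,0.02,0,0,0],[0,0,0.0075,0,0,0],[0,0,0,0,0,0]]'; python3 -m creep '[[0.003,0,0,0,0,0],[0.002,0,0,0,0,0],[0.002,0,0,0,0,0],[0.001,0,0,0,0,0],[0.001,0,0,0,0,0]]'; python3 st.py; python3 -m creep '[[0.001,0,0,0,0,0],[0.001,0,0,0,0,0],[0.001,0,0,0,0,0],[0.001,0,0,0,0,0],[0.001,0,0,0,0,0]]'; python3 st.py
```

```text
time: 12.78
eef_pos: [0.6418, -0.1844, 0.0189]
ee_rot: [3.142, -0.0, 1.803]
contact_force: [0.6, -0.6, 0.6]
finger_gap: 0.005
grasp_force: 0.0
time: 13.4
eef_pos: [0.6396, -0.1757, 0.0188]
ee_rot: [-3.142, -0.0, 1.803]
contact_force: [0.5, -1.2, -0.1]
finger_gap: 0.0
grasp_force: 0.0
u 581.7 v -318.6 z 18.8 dyaw -0.042302752050829895 Fn -1.3 Fu 0.2 Fz -0.1 [ 0.64  0.82 -0.6   1.62  0.57  0.88  0.04]
time: 14.02
eef_pos: [0.6384, -0.171, 0.0188]
ee_rot: [-3.142, 0.0, 1.803]
contact_force: [0.6, -1.9, -0.4]
finger_gap: 0.004
grasp_force: 0.8
u 581.7 v -313.8 z 18.8 dyaw -0.05204288711394156 Fn -2.0 Fu 0.2 Fz -0.4 [ 0.63  0.82 -0.6   1.63  0.57  0.88  0.04]
```

```bash
python3 -m creep '[[0.001,0,0,0,0,0],[0.001,0,0,0,0,0],[0.001,0,0,0,0,0],[0.001,0,0,0,0,0],[0.001,0,0,0,0,0]]' >/dev/null; python3 st.py; python3 -m creep '[[0.0008,0,0,0,0,0],[0.0008,0,0,0,0,0],[0.0008,0,0,0,0,0],[0,0,0,0,0,0],[0,0,0,0,0,0]]' >/dev/null; python3 st.py
```

```text
u 581.7 v -309.0 z 18.8 dyaw -0.04956894002458512 Fn -5.9 Fu -0.4 Fz -2.2 [ 0.62  0.81 -0.6   1.64  0.57  0.87  0.03]
u 581.6 v -308.9 z 19.0 dyaw -0.14753711360751254 Fn -13.2 Fu 1.3 Fz -1.8 [ 0.62  0.81 -0.6   1.64  0.57  0.87  0.02]
```

The pusher has stopped after about 6.8 mm of slab travel, which is what was expected, with 13 N on it. I'll check that the joint is tight and square.

```bash
python3 -m creep '[[0.0003,0,0,0,0,0],[0,0,0,0,0,0],[0,0,0,0,0,0],[0,0,0,0,0,0],[0,0,0,0,0,0]]' >/dev/null; python3 st.py
python3 - <<'E'
from h import *
w=arm.snapshot('wrist')[:,:,::-1];t=arm.snapshot('scene')[:,:,::-1]
a=cv2.resize(w,(600,450));b=cv2.resize(t[235:335,200:400],(200*3,300))[:150*2]
cv2.imwrite('pics/end.png',w);cv2.imwrite('pics/end2.png',cv2.resize(t[235:335,200:400],(800,400),interpolation=cv2.INTER_CUBIC))
E
```

```text
u 581.6 v -308.8 z 19.1 dyaw -0.15861373312129956 Fn -15.5 Fu 1.3 Fz -2.0 [ 0.62  0.81 -0.6   1.64  0.57  0.87  0.02]
```

View pics/end.png

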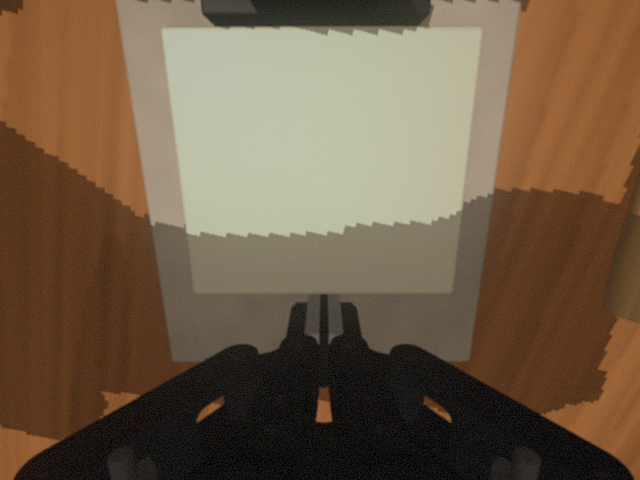

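View pics/end2.png

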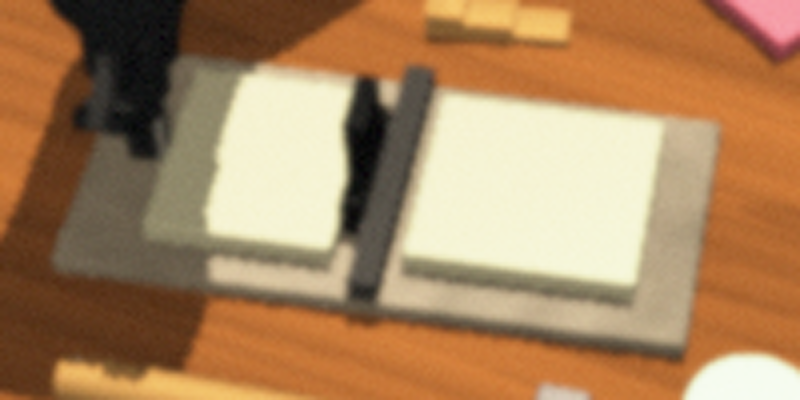

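The wrist view shows slab_cut square, with its inner edge level at row 27 and its outer edge at row 293, and the spacer flush against it. The scene crop shows the spacer upright at (365,155), between slab and bar, with slab_full and the wedge undisturbed. The press is steady at about 15 N, so I'm handing in.

```bash
python3 -c "
from cell import arm
print(arm.finish_job())"
```

```text
the job is handed in; nothing more can be done
None
```

The job is handed in: the spacer stands upright at mid-bar in the wide joint, slab_cut is pushed tight and square against spacer and bar, and the arm is still pressing it there with about 15 N; the verdict was not reported back.

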